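# Clear the potter's bench into the indexing caddy

### The job

Clear up the potter's bench using the turning three-bin caddy: its front bin is already full of test tiles, so turn the caddy on by one click stop and put every tool that lies on the bench into the empty bin that has come to the front. Then turn it on one more stop, tip the kiln posts off the metal tray into the last bin that is now in front, and set the empty tray back down flat on the bench. Leave the caddy at that last stop, and leave the blue jug and the ochre bowl alone.

Things in the scene. Friction and masses are not known exactly. Their poses are not given: they have to be found in the camera images.
- caddy (a joint): turn of the caddy, rad, anticlockwise from above (its front goes to the robot's right). Click stops at 0 (start, bin1 in front), 2.094 (bin2) and 4.189 (bin3); end stops at -0.12 and 4.31. Within 0.1 of a stop a sprung ball draws it in, to 0.03; bumps 0.16 either side of each stop must be forced (0.7 N m, 4 N at a handle); between stops it turns easily, stays where left.
- caddy_axis (a point): the turntable's fixed axis at bench height; it varies. The base (220 mm across) is fixed; the wooden turntable, 434 mm across, top 32 mm above the bench, carries three bins and, half-way between them, three upright handles. The point's own -x axis is the caddy's front, towards the robot, so at every stop two handles are at the front, 60 degrees left and right of it.
- bin1 (a point): middle of the floor of bin 1, full of fixed tiles. Bins: open plywood boxes on the turntable, inside 130 (radial) x 160 mm, walls 5 mm; inner floor 37 mm and rim 87 mm above the bench (tiles to 105). Centres 130 mm from the axis, 120 degrees apart. Site axes: x radially outward, y along the 160 mm side, z up.
- bin2 (a point): middle of the floor of bin 2 (same size, empty): for the tools. It comes to the front at the second stop.
- bin3 (a point): middle of the floor of bin 3 (same size, empty): for the kiln posts. It comes to the front at the third stop.
- handle1 (a point): middle of the top of an upright round wooden handle on the turntable, 18 mm thick, rising to 155 mm above the bench, 170 mm from the axis, 60 degrees from the neighbouring bins. At the first stop this one is at the front right.
- handle2 (a point): middle of the top of an upright round wooden handle on the turntable, 18 mm thick, rising to 155 mm above the bench, 170 mm from the axis, 60 degrees from the neighbouring bins. At the first stop this one is at the front left (+y); the third handle, alike and not listed, is then at the back (own +x side of caddy_axis) and comes to the front left at the second stop.
- scraper: scraper with steel blade, 140 mm long: lies flat on the bench, to the right of the caddy (-y); may be absent (None). Origin: middle of its length and width, on the underside; own x along its length. Dark wood handle 24 wide x 18 high from x = -70 to 15 mm, thin blade 50 wide x 4 thick from 10 to 70 mm. About 90 g.
- rib: wooden rib, an oval flat piece 102 x 46 x 14 mm with a dark thumb spot: lies flat on the bench, to the right of the caddy (-y); may be absent (None). Origin: middle of its length and width, on the underside; own x along its length. About 50 g.
- knife: wooden modelling knife, 140 mm long: lies flat on the bench, to the right of the caddy (-y); may be absent (None). Origin: middle of its length and width, on the underside; own x along its length. Handle 22 wide x 14 high from x = -70 to 20 mm, thin end 16 wide x 8 high from 20 to 70 mm. About 50 g.
- loop_tool: trimming tool with a steel wire loop, 142 mm long: lies flat on the bench, to the right of the caddy (-y); may be absent (None). Origin: middle of its length and width, on the underside; own x along its length. Wooden handle 18 wide x 16 high from x = -70 to 35 mm, loop 45 mm wide beyond it. About 60 g.
- tray: sheet-metal tray left of the caddy, 190 (x) x 140 (y) mm, floor 4 mm, side and back walls to 26 mm, no wall at the -x end (lip), which faces the robot. Upright dark wooden grip inside its back end, centre x = 80 mm, 16 thick (x), 70 wide (y), top 66 mm above the bench. Origin: centre of underside. 220 g. Slippery: posts slide at a slope of about 14 to 20 degrees.
- tray_lip (a point): middle of the tray's open -x edge, on its floor
- post1: kiln post, a pale fireclay bar 60 (x) x 32 x 32 mm, 80 g, lying side by side with the others on the tray in front of the grip, lengthwise to the lip; one of the three may be absent (None). Origin: middle of its underside as it lies.
- post2: kiln post, a pale fireclay bar 60 (x) x 32 x 32 mm, 80 g, lying side by side with the others on the tray in front of the grip, lengthwise to the lip; one of the three may be absent (None). Origin: middle of its underside as it lies.
- post3: kiln post, a pale fireclay bar 60 (x) x 32 x 32 mm, 80 g, lying side by side with the others on the tray in front of the grip, lengthwise to the lip; one of the three may be absent (None). Origin: middle of its underside as it lies.
- jug: blue plastic jug, 170 mm high, 105 mm across, with a handle; leave alone. Origin: centre of its foot.
- bowl: glazed ochre bowl, 140 mm across, 60 mm high; leave alone. Origin: centre of its foot.
Mind the look-alikes: they are no part of the job. Leave any red or yellow look-alike of the post1 alone.

How it is judged:
By the outcome, as a careful person would: the job done as asked, in the order asked, and still so for the second after the job is handed in, with the robot touching nothing.
Of scraper, rib, knife, loop_tool only 2 to 4 are there at a start; the rules pass over those that are not, and their reading is None.
Of post1, post2, post3 only 2 to 3 are there at a start; the rules pass over those that are not, and their reading is None.
At some moment in a run one of scraper, rib, knife, loop_tool may be knocked a few centimetres aside while the robot is not near it.
It also fails if it takes over 210 s, if anything falls off the work surface, if the arm or the gripper's body presses on something with over 40 N, if the wrist force passes 120 N, or if a joint passes its speed limit or range.

### The arm

A 6-joint arm with a two-finger parallel gripper is mounted at the origin on the work surface. World frame = base frame: x ahead of the robot, y to its left, z up, the work surface at z = 0. Lengths are in mm, angles in rad, forces in N, time in s.
With the tool pointing down it reaches from about 275 to 750 mm from the base axis. Payload 10.2 kg.
Tool frame: the origin (TCP) lies at the very end of the fingers, on their centre line; the grasp point (between the pads) lies 19 mm behind it; z points along the fingers, y is the line along which they close (so a half turn about z gives the same grasp; the last joint's range is limited). The gripper opens to 85 mm and grips with 20 to 120 N. Pads are 22 mm wide; open, the fingers measure 114 mm over their backs; the gripper's body (76 mm by 85 mm) begins 54 mm behind the grasp point. The pads swing forward as they close: fully open they stand 13 mm farther back than shut.
Start: joints at [0.884, 0.313, 1.498, -0, 1.331, -0.223], TCP at [234.872, 469.539, 231.294] pointing down, gripper open.
Joint ranges: [-2.94, 2.94], [-0.97, 2.17], [0.19, 2.56], [-1.23, 4.37], [0.02, 3.11], [-2.88, 2.88]. Speed limits (rad/s): [2.39, 2.39, 3.01, 3.14, 3.14, 3.14].

### API

Orientations are given as a unit quaternion [w, x, y, z].
In Python, from station import manip, viewer, finish_job gives the robot as it stands.
- The arm moves only by the shell command python3 -m handwheel 'ROWS' [OPENING] [FORCE]. ROWS is JSON, a list that holds one entry, the list of rows, each a list of 6 numbers: the shift along the tool's x, y, z in cm, then the turn, a rotation vector about the tool's x, y, z in rad. In form: [[[x, y, z, wx, wy, wz], ...]]. A call has 1 to 12 rows; each row is the pose to reach, as a shift and turn from the pose commanded when the call began, along the tool's axes at that moment; what a row does not reach only later rows make up. A row lasts 1/10 s, in which the tool goes at most 50 mm and 8.59 degrees, less where a joint would pass 70% of its speed; a pose out of reach is approached as far as the arm can. A call with a gripper value outside its range is refused whole. OPENING is the opening, from -1 (shut) to 1 (fully open), set as the call begins (- or left out, the last holds). The fingers move at their own pace and stop on an object; FORCE is the grip in N (left out, the last holds). Time passes only in rows, so rows that repeat a pose let the fingers close. It gives the time, the measured TCP pose, the force, the opening and the grip force at its end, in the units of the state.
- manip.state(): the state, without advancing time (a new reading comes with each control period).
- viewer.get_image(name): name is "scene" or "top"; returns the picture (480x640x3 uint8, blue, green, red); there is no depth.
- viewer.camera_model(name): a dict with "fx", "fy", "cx", "cy" (pixels), "distortion" ([k1, k2, p1, p2, k3] as OpenCV has them; the pictures are not rectified), "world_to_cam" (4x4, takes a point from world to camera coordinates). Camera axes: x right, y up, looking along -z (the intrinsics and any distortion apply to the point x, -y, -z); pixel columns grow to the right and rows downward; lengths in mm; the calibration is good to about 2 mm. A picture is of the moment at which its call begins. camera_model takes no time and is no camera call.
- finish_job(): hands the job in; it is judged then, once.
The state is a dict: "time": time; "joint_positions": joint angles; "joint_vel": joint speeds; "tau": joint torques, N m; "tcp_pos": TCP position; "ee_rot": TCP orientation; "contact_force": force on the tool from outside, world axes, zero at the start; "torque": the same for the moment, N m; "grip_width": finger opening in mm; "grasp_force": force on a finger pad.
Only numpy, scipy, OpenCV 4.12 (cv2) and the standard library are available. Lean on these libraries where they do the work, as an engineer would, in place of code of your own. Each camera call takes 0.05 s, during which the arm holds its last target. There are 200 camera calls.

## Working session

There is one attempt and no reset: what is moved stays moved. The work goes in short steps, Python scripts to look and compute and a shell command to move; the robot and the scene stay as the last step left them, time stands still between calls to the robot, and variables do not carry over. Pictures are saved under pics/ and viewed, at most 16 in all, crops included, and the job is handed in when it is done.

```bash
ls; mkdir -p pics
python3 - <<'E'
from station import manip, viewer
import cv2,json
print(manip.state())
for n in("scene","top"):
    cv2.imwrite(f"pics/{n}0.png",viewer.get_image(n)); print(n,viewer.camera_model(n))
E
```

```text
pics
{'time': 0.0, 'joint_positions': array([ 8.83583834e-01,  3.13470084e-01,  1.49847352e+00,  6.00368961e-07,
        1.33099502e+00, -2.23439517e-01]), 'joint_vel': array([ 0.00028356, -0.00143523, -0.00056879,  0.00110964, -0.00244057,
        0.00125307]), 'tau': array([ 1.60817071e-04, -4.12271583e+01, -2.59741008e+01, -2.17589582e-04,
        4.08734384e-03, -2.65827322e-05]), 'tcp_pos': array([234.70035946, 469.31700752, 230.71108361]), 'ee_rot': array([-2.96211408e-04,  2.29813944e-01,  9.73234349e-01, -6.04293501e-04]), 'contact_force': array([-0.78663308,  0.49046149,  0.19744994]), 'torque': array([-0.01783265,  0.03409186, -0.05382163]), 'grasp_force': 0.0, 'grip_width': 85.38793637453358}
scene {'fx': 575.5497344846774, 'fy': 575.5497344846774, 'cx': 318.3207466453255, 'cy': 237.85328141285973, 'distortion': array([-0.1731918,  0.       ,  0.       ,  0.       ,  0.       ]), 'world_to_cam': array([[-1.98453144e-01,  9.79987689e-01, -1.55073689e-02,
         1.94401396e+02],
       [-8.46935996e-01, -1.63503539e-01,  5.05930837e-01,
         3.39775730e+02],
       [ 4.93270482e-01,  1.13537314e-01,  8.62434641e-01,
        -1.79219782e+03],
       [ 0.00000000e+00,  0.00000000e+00,  0.00000000e+00,
         1.00000000e+00]])}
top {'fx': 478.3873547027327, 'fy': 478.3873547027327, 'cx': 327.58549175398076, 'cy': 237.5929344849004, 'distortion': array([-0.09712015,  0.        ,  0.        ,  0.        ,  0.        ]), 'world_to_cam': array([[-1.47163789e-02, -9.99891706e-01, -6.99264818e-05,
        -1.12515387e+02],
       [ 9.95079067e-01, -1.46523997e-02,  9.79946841e-02,
        -5.03770108e+02],
       [-9.79850965e-02,  1.37254452e-03,  9.95186936e-01,
        -1.27714105e+03],
       [ 0.00000000e+00,  0.00000000e+00,  0.00000000e+00,
         1.00000000e+00]])}
```

View pics/scene0.png

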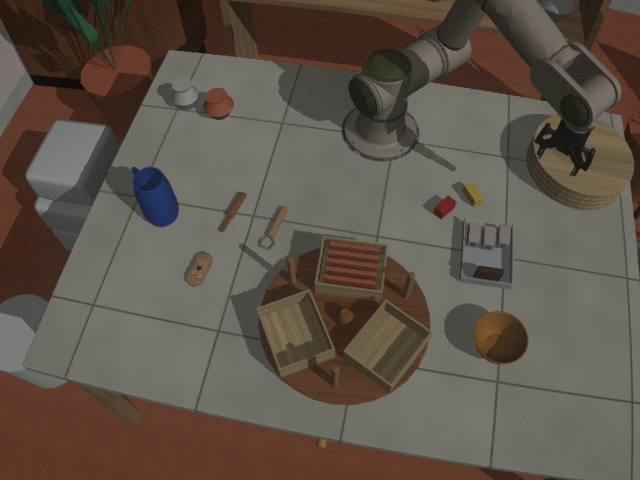

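View pics/top0.png

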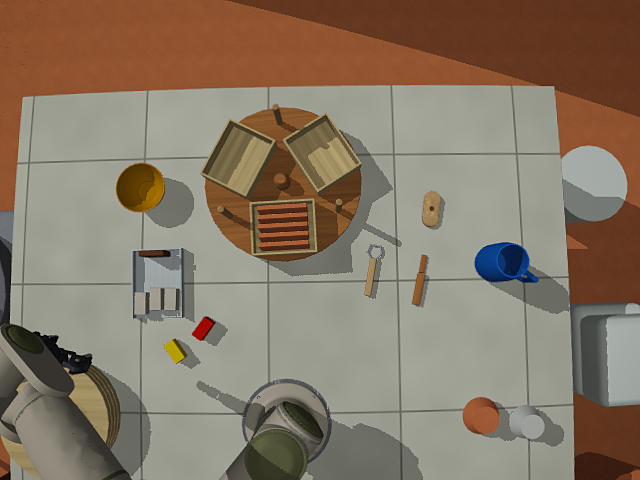

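Top view shows the caddy knob at (282,180), handles at (221,210), (338,203) and (276,107), and bin1 (tiles) in front at (283,227). The tools are the rib (431,208), knife (420,280) and loop tool (373,270); I see no scraper. The tray is at (158,284) with three pale posts at (140,302), (156,300) and (169,298). Look-alikes are the red block (204,328) and yellow block (175,351). The jug (505,262) and bowl (140,188) stay put.

Candidates for tools: (373,270), (420,280), (431,208). Candidates for posts: three pale ones on the tray, against red and yellow on the bench. I'll check these in one crop.

```bash
cat > h.py <<'E'
import numpy as np, cv2
from station import manip, viewer
C={n:viewer.camera_model(n) for n in("scene","top")}
def K(c): return np.array([[c["fx"],0,c["cx"]],[0,c["fy"],c["cy"]],[0,0,1]])
def ray(n,p):
    c=C[n]; u=cv2.undistortPoints(np.array([[p]],float),K(c),c["distortion"])[0,0]
    T=c["world_to_cam"]; R=T[:3,:3]; d=R.T@np.array([u[0],-u[1],-1]); return -R.T@T[:3,3], d/np.linalg.norm(d)
def plane(n,p,z): o,d=ray(n,p); return o+d*(z-o[2])/d[2]
def tri(ps,pt):
    (a,d),(b,e)=ray("scene",ps),ray("top",pt)
    s=np.linalg.lstsq(np.c_[d,-e],b-a,rcond=None)[0]; P,Q=a+d*s[0],b+e*s[1]
    return (P+Q)/2, np.linalg.norm(P-Q)
def proj(n,X):
    c=C[n]; T=c["world_to_cam"]; x=T[:3,:3]@np.array(X,float)+T[:3,3]; x[1:]*=-1
    return cv2.projectPoints(x.reshape(1,1,3),np.zeros(3),np.zeros(3),K(c),c["distortion"])[0].ravel()
E
python3 - <<'E'
import cv2,numpy as np
from h import *
t=cv2.imread("pics/top0.png");s=cv2.imread("pics/scene0.png")
a=cv2.resize(t[225:375,120:220],None,fx=3.9,fy=3.9,interpolation=3)
b=cv2.resize(t[180:330,350:450],None,fx=3.9,fy=3.9,interpolation=3)
cv2.imwrite("pics/crop1.png",np.hstack([a,b]))
a=cv2.resize(s[170:310,180:320],None,fx=2.8,fy=2.8,interpolation=3)
b=cv2.resize(s[220:360,400:540],None,fx=2.8,fy=2.8,interpolation=3)
c=cv2.resize(s[230:430,260:460],None,fx=1.96,fy=1.96,interpolation=3)
d=cv2.resize(t[100:275,195:370],None,fx=2.24,fy=2.24,interpolation=3)
cv2.imwrite("pics/crop2.png",np.hstack([c,d]))
for nm,ps,pt in [("h1R",(290,258),(339,202)),("h2L",(410,274),(221,209)),("h3B",(336,368),(276,107)),("knob",(346,310),(282,176))]:
    print(nm,tri(ps,pt))
E
```

```text
h1R (array([ 577.74398922, -149.17198794,  150.84832851]), np.float64(0.27945427681904317))
h2L (array([565.19442156, 142.98215608, 150.38900503]), np.float64(2.1464242404248606))
h3B (array([826.37852241,   8.97656968, 148.06705999]), np.float64(4.058643430546423))
knob (array([659.71413186,   1.31084859,  87.08502758]), np.float64(7.435401363928604))
```

View pics/crop1.png

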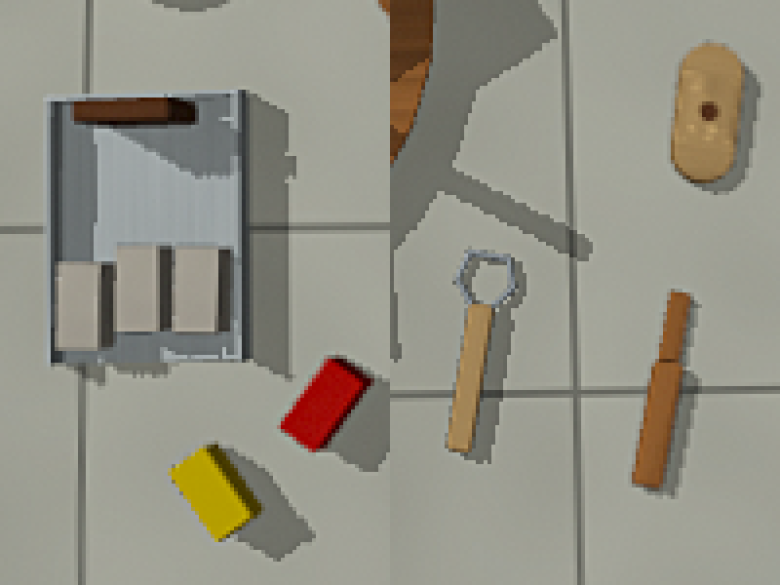

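View pics/crop2.png

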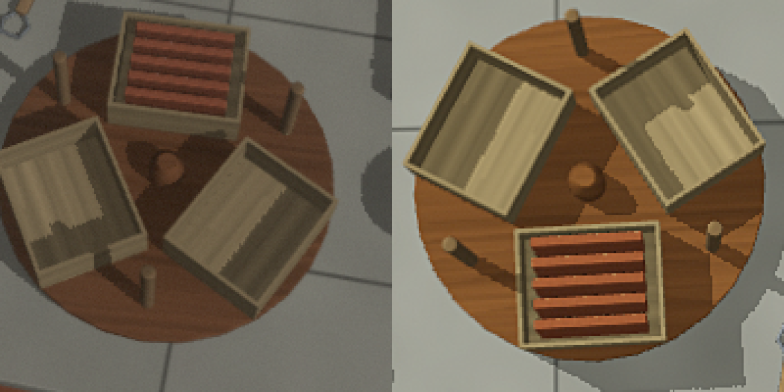

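Crop 1 confirms the loop tool, knife and rib as tools. The three pale bars on the tray are the posts, and the red and yellow ones are decoys. Crop 2 shows the handle tops clearly. The axis is about (656,1), with the front turned by 2.6°.

I'll cage handle2 loosely and swing it through 120°.

```bash
cat >> h.py <<'E'
AX=np.array([656.4,0.9]); TH0=122.7
def rel(P,yaw,p0=None,y0=None):
    "row to pose (tool down) from current measured pose; yaw = world angle (deg) of tool y"
    s=manip.state(); p0=s["tcp_pos"] if p0 is None else np.array(p0,float)
    if y0 is None:
        w,x,y,z=s["ee_rot"]; y0=np.degrees(np.arctan2(1-2*(x*x+z*z),2*(x*y-w*z)))
    a=np.radians(y0); d=np.array(P,float)-p0
    dy=d[0]*np.cos(a)+d[1]*np.sin(a); dx=-d[0]*np.sin(a)+d[1]*np.cos(a)
    w=-np.radians((yaw-y0+180)%360-180)
    return [round(v,2) for v in(dx/10,dy/10,-d[2]/10)]+[0,0,round(w,3)], y0
def hp(th,z=118): t=np.radians(th); return [AX[0]+169.7*np.cos(t),AX[1]+169.7*np.sin(t),z]
E
python3 -c "
from h import *
print(rel(hp(TH0,200),47)); print(hp(TH0))"
```

```text
([np.float64(-44.08), np.float64(-14.36), np.float64(3.08), 0, 0, np.float64(0.287)], np.float64(63.42684814515412))
[np.float64(564.7212176149419), np.float64(143.70437969611845), 118]
```

```bash
python3 -m handwheel '[[[-4,-1.3,0.3,0,0,0],[-8,-2.6,0.6,0,0,0.05],[-12,-3.9,0.9,0,0,0.1],[-16.5,-5.4,1.2,0,0,0.15],[-21,-6.9,1.5,0,0,0.2],[-25.5,-8.4,1.8,0,0,0.25],[-30,-9.8,2.1,0,0,0.287],[-34.5,-11.3,2.4,0,0,0.287],[-39,-12.8,2.7,0,0,0.287],[-42,-13.7,3,0,0,0.287],[-44.1,-14.4,3.1,0,0,0.287],[-44.1,-14.4,3.1,0,0,0.287]]]' -0.35 40
python3 - <<'E'
from h import *
print(rel(hp(TH0,118),47), manip.state()["joint_positions"])
cv2.imwrite("pics/a1.png",viewer.get_image("scene")[180:420,240:560])
E
```

```text
time: 1.3
tcp_pos: [566.0, 141.4, 199.3]
ee_rot: [-0.0, 0.368, 0.93, -0.0]
contact_force: [-1.4, -0.0, -0.3]
grip_width: 28.0
grasp_force: 0.0
([np.float64(0.25), np.float64(0.08), np.float64(8.13), 0, 0, np.float64(-0.003)], np.float64(46.81185986053371)) [ 4.42540361e-02  4.66661302e-01  1.36101602e+00 -3.25012779e-04
  1.31511528e+00 -7.72684331e-01]
```

View pics/a1.png

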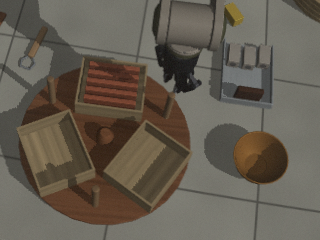

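The view shows the gripper beside handle2, just left of the front bin. Joint 6 would end near its limit on this branch, so I'll flip the wrist to the other one.

```bash
python3 -m handwheel '[[[0,0,0,0,0,0.14],[0,0,0,0,0,0.28],[0,0,0,0,0,0.42],[0,0,0,0,0,0.56],[0,0,0,0,0,0.7],[0,0,0,0,0,0.84],[0,0,0,0,0,0.98],[0,0,0,0,0,1.12],[0,0,0,0,0,1.26],[0,0,0,0,0,1.4],[0,0,0,0,0,1.54],[0,0,0,0,0,1.68]]]' >/dev/null
python3 -m handwheel '[[[0,0,0,0,0,0.14],[0,0,0,0,0,0.28],[0,0,0,0,0,0.42],[0,0,0,0,0,0.56],[0,0,0,0,0,0.7],[0,0,0,0,0,0.84],[0,0,0,0,0,0.98],[0,0,0,0,0,1.12],[0,0,0,0,0,1.26],[0,0,0,0,0,1.4],[0,0,0,0,0,1.54],[0,0,0,0,0,1.7]]]' >/dev/null
python3 - <<'E'
from h import *
print(rel(hp(TH0,118),-147.3), manip.state()["joint_positions"][5])
E
```

```text
([np.float64(0.12), np.float64(-0.01), np.float64(8.24), 0, 0, np.float64(0.016)], np.float64(-146.36296793137427)) 2.604359531559093
```

```bash
python3 -m handwheel '[[[0.1,0,1.5,0,0,0],[0.1,0,3.5,0,0,0],[0.1,0,5.5,0,0,0],[0.1,0,7,0,0,0],[0.1,0,8.2,0,0,0],[0.1,0,8.2,0,0,0]]]'
python3 - <<'E'
from h import *
s=manip.state(); y0=rel(hp(TH0),0)[1]
for a in list(range(5,61,5)): print(a,[float(v) for v in rel(hp(TH0+a),TH0+a-270)[0]])
print("second")
for a in list(range(65,121,5))+[122.5,123]: print(a,[float(v) for v in rel(hp(TH0+a),TH0+a-270,hp(TH0+60),TH0+60-270)[0]])
E
```

```text
time: 4.35
tcp_pos: [564.2, 143.3, 117.0]
ee_rot: [0.001, 0.883, -0.47, -0.001]
contact_force: [-0.3, -0.2, 0.0]
grip_width: 28.0
grasp_force: 0.0
5 [0.03, 1.42, -0.1, 0.0, 0.0, -0.066]
10 [0.19, 2.89, -0.1, 0.0, 0.0, -0.153]
15 [0.48, 4.34, -0.1, 0.0, 0.0, -0.24]
20 [0.89, 5.76, -0.1, 0.0, 0.0, -0.327]
25 [1.43, 7.14, -0.1, 0.0, 0.0, -0.415]
30 [2.08, 8.47, -0.1, 0.0, 0.0, -0.502]
35 [2.85, 9.74, -0.1, 0.0, 0.0, -0.589]
40 [3.73, 10.93, -0.1, 0.0, 0.0, -0.676]
45 [4.7, 12.04, -0.1, 0.0, 0.0, -0.764]
50 [5.77, 13.07, -0.1, 0.0, 0.0, -0.851]
55 [6.93, 13.99, -0.1, 0.0, 0.0, -0.938]
60 [8.16, 14.81, -0.1, 0.0, 0.0, -1.025]
second
65 [0.06, 1.48, -0.0, 0.0, 0.0, -0.087]
70 [0.26, 2.95, -0.0, 0.0, 0.0, -0.175]
75 [0.58, 4.39, -0.0, 0.0, 0.0, -0.262]
80 [1.02, 5.8, -0.0, 0.0, 0.0, -0.349]
85 [1.59, 7.17, -0.0, 0.0, 0.0, -0.436]
90 [2.27, 8.49, -0.0, 0.0, 0.0, -0.524]
95 [3.07, 9.73, -0.0, 0.0, 0.0, -0.611]
100 [3.97, 10.91, -0.0, 0.0, 0.0, -0.698]
105 [4.97, 12.0, -0.0, 0.0, 0.0, -0.785]
110 [6.06, 13.0, -0.0, 0.0, 0.0, -0.873]
115 [7.24, 13.9, -0.0, 0.0, 0.0, -0.96]
120 [8.49, 14.7, -0.0, 0.0, 0.0, -1.047]
122.5 [9.13, 15.05, -0.0, 0.0, 0.0, -1.091]
123 [9.27, 15.12, -0.0, 0.0, 0.0, -1.1]
```

```bash
python3 -m handwheel '[[[0,1.4,0,0,0,-0.066],[0.2,2.9,0,0,0,-0.153],[0.5,4.3,0,0,0,-0.24],[0.9,5.8,0,0,0,-0.327],[1.4,7.1,0,0,0,-0.415],[2.1,8.5,0,0,0,-0.502],[2.9,9.7,0,0,0,-0.589],[3.7,10.9,0,0,0,-0.676],[4.7,12,0,0,0,-0.764],[5.8,13.1,0,0,0,-0.851],[6.9,14,0,0,0,-0.938],[8.2,14.8,0,0,0,-1.025]]]'
python3 -m handwheel '[[[0.1,1.5,0,0,0,-0.087],[0.3,3,0,0,0,-0.175],[0.6,4.4,0,0,0,-0.262],[1,5.8,0,0,0,-0.349],[1.6,7.2,0,0,0,-0.436],[2.3,8.5,0,0,0,-0.524],[3.1,9.7,0,0,0,-0.611],[4,10.9,0,0,0,-0.698],[4.8,11.8,0,0,0,-0.77],[5.5,12.5,0,0,0,-0.83],[6.1,13,0,0,0,-0.873]]]'
python3 -c "
from h import *
for a in (240,242.7,245): print(rel(hp(a),a-270)[0])
print(manip.state()['joint_positions'])"
```

```text
time: 5.55
tcp_pos: [488.3, -8.0, 119.3]
ee_rot: [-0.0, 1.0, 0.025, 0.001]
contact_force: [0.1, 1.1, 0.7]
grip_width: 27.8
grasp_force: 0.6
time: 6.65
tcp_pos: [555.6, -134.9, 119.2]
ee_rot: [0.0, 0.896, 0.445, 0.0]
contact_force: [-1.2, 0.8, 0.6]
grip_width: 28.0
grasp_force: 0.7
[np.float64(0.08), np.float64(1.94), np.float64(0.12), 0, 0, np.float64(-0.126)]
[np.float64(0.2), np.float64(2.73), np.float64(0.12), 0, 0, np.float64(-0.173)]
[np.float64(0.33), np.float64(3.4), np.float64(0.12), 0, 0, np.float64(-0.213)]
[-4.43171554e-01  5.20780273e-01  1.49852241e+00  1.38016313e-04
  1.12176944e+00  2.06219465e-01]
```

```bash
python3 -m handwheel '[[[0,0.7,0,0,0,-0.04],[0,1.3,0.1,0,0,-0.08],[0.1,1.9,0.1,0,0,-0.126],[0.2,2.5,0.1,0,0,-0.15],[0.25,2.9,0.1,0,0,-0.18],[0.3,3.2,0.1,0,0,-0.2],[0.3,3.2,0.1,0,0,-0.2],[0.2,2.7,0.1,0,0,-0.173],[0.2,2.7,0.1,0,0,-0.173],[0.2,2.7,0.1,0,0,-0.173]]]'
python3 -m handwheel '[[[0,0,-2,0,0,0],[0,0,-5,0,0,0],[0,0,-9,0,0,0],[0,0,-9,0,0,0]]]'
python3 - <<'E'
from h import *
a=viewer.get_image("scene")[180:420,220:540]; b=viewer.get_image("top")[60:300,180:500]
cv2.imwrite("pics/a2.png",cv2.resize(np.hstack([a,b]),None,fx=1.25,fy=1.25))
cv2.imwrite("pics/topA.png",viewer.get_image("top"));cv2.imwrite("pics/sceneA.png",viewer.get_image("scene"))
print(manip.state()["tcp_pos"])
E
```

```text
time: 7.65
tcp_pos: [577.7, -149.7, 117.5]
ee_rot: [0.0, 0.855, 0.519, 0.0]
contact_force: [0.0, -0.3, 0.5]
grip_width: 27.7
grasp_force: 0.0
time: 8.05
tcp_pos: [579.6, -150.6, 212.9]
ee_rot: [0.004, 0.855, 0.519, 0.003]
contact_force: [0.6, 0.0, 0.2]
grip_width: 27.7
grasp_force: 0.0
[ 577.41591593 -149.60864949  206.0993363 ]
```

View pics/a2.png

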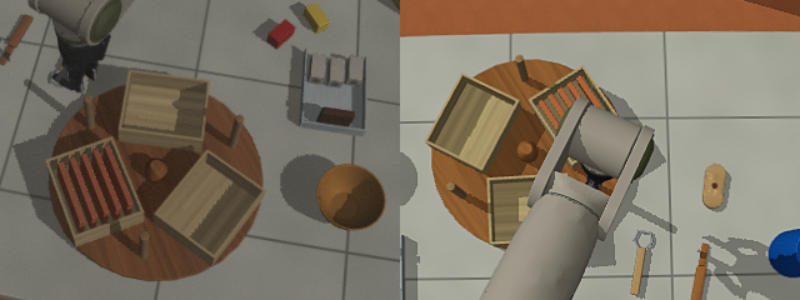

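The picture shows bin2 (empty) in front, with the tiles now at right rear, so the first click is done. Next I measure the tools by colour mask in both views.

```bash
cat >> h.py <<'E'
def tools(ti,si):
    out=[]
    for n,im,(x0,y0,x1,y1) in(("top",ti,(362,180,460,330)),("scene",si,(170,180,300,295))):
        hsv=cv2.cvtColor(im,cv2.COLOR_BGR2HSV); m=cv2.inRange(hsv,(3,70,30),(25,255,255))
        k=np.zeros_like(m); k[y0:y1,x0:x1]=m[y0:y1,x0:x1]
        for c in cv2.findContours(k,0,2)[0]:
            A=cv2.contourArea(c)
            if A>60:
                p=cv2.boxPoints(cv2.minAreaRect(c)); l=[np.linalg.norm(p[1]-p[0]),np.linalg.norm(p[2]-p[1])]
                e=((p[0]+p[1])/2,(p[2]+p[3])/2) if l[0]<l[1] else ((p[1]+p[2])/2,(p[3]+p[0])/2)
                e=sorted(e,key=lambda q:q[1]); col=im[k>0].mean(0)
                print(n,"area",A,"ctr",np.round(p.mean(0),1),"ends px",np.round(e,1).tolist(),"world z14",[np.round(plane(n,q,14)[:2],0).tolist() for q in e])
                out.append((n,e,p.mean(0)))
    return out
E
python3 - <<'E'
from h import *
o=tools(cv2.imread("pics/topA.png"),cv2.imread("pics/sceneA.png"))
T=[x for x in o if x[0]=="top"];S=[x for x in o if x[0]=="scene"]
for t in T:
    # match by nearest world centre
    s=min(S,key=lambda q:np.linalg.norm(plane("scene",q[2],14)-plane("top",t[2],14)))
    print(np.round(t[2]),"tri ctr",tri(s[2],t[2]),"ends",[np.round(tri(a,b)[0],0).tolist() for a,b in zip(s[1],t[1][::-1])])
E
```

```text
top area 209.5 ctr [370.1 276.4] ends px [[373.0, 257.70001220703125], [367.1000061035156, 295.20001220703125]] world z14 [[446.0, -243.0], [344.0, -225.0]]
top area 303.0 ctr [419.8 279.4] ends px [[424.5, 254.6999969482422], [415.20001220703125, 304.0]] world z14 [[452.0, -385.0], [318.0, -356.0]]
top area 499.5 ctr [430.8 208.6] ends px [[433.0, 191.0], [428.6000061035156, 226.1999969482422]] world z14 [[629.0, -416.0], [531.0, -399.0]]
scene area 823.5 ctr [282. 275.] ends px [[282.0, 256.0], [282.0, 294.0]] world z14 [[505.0, -196.0], [615.0, -170.0]]
scene area 493.0 ctr [198.8 268.9] ends px [[206.60000610351562, 253.3000030517578], [191.0, 284.5]] world z14 [[537.0, -401.0], [636.0, -414.0]]
scene area 254.0 ctr [231.8 211.4] ends px [[243.39999389648438, 192.0], [220.1999969482422, 230.6999969482422]] world z14 [[321.0, -355.0], [460.0, -384.0]]
[370. 276.] tri ctr (array([ 416.07305557, -286.67283554,   85.21613569]), np.float64(125.32061669795168)) ends [[366.0, -271.0, 108.0], [468.0, -302.0, 66.0]]
[420. 279.] tri ctr (array([ 384.89066103, -373.05414492,    2.15870884]), np.float64(0.972346222731353)) ends [[318.0, -357.0, 9.0], [453.0, -388.0, 1.0]]
[431. 209.] tri ctr (array([ 581.67977462, -410.74165833,    2.68724275]), np.float64(1.6229416183575707)) ends [[532.0, -403.0, 5.0], [631.0, -418.0, 3.0]]
```

The heights come out at bench level, and the tools are the loop tool, knife and rib. Loop tool first.

```bash
python3 -c "
from h import *
print(rel((410,-236,80),-100))"
```

```text
([np.float64(-15.38), np.float64(-10.88), np.float64(12.61), 0, 0, np.float64(1.266)], np.float64(-27.446319330593017))
```

```bash
python3 -m handwheel '[[[-1.5,-1.1,0,0,0,0.13],[-3,-2.2,0,0,0,0.26],[-4.6,-3.3,0,0,0,0.39],[-6.2,-4.4,0,0,0,0.52],[-7.8,-5.5,1,0,0,0.65],[-9.3,-6.6,3,0,0,0.78],[-10.8,-7.7,5,0,0,0.91],[-12.4,-8.8,7,0,0,1.04],[-14,-9.9,9,0,0,1.17],[-15.4,-10.9,11,0,0,1.266],[-15.4,-10.9,12.6,0,0,1.266],[-15.4,-10.9,12.6,0,0,1.266]]]' 1
python3 - <<'E'
from h import *
o=tools(viewer.get_image("top"),viewer.get_image("scene"))
print(rel((410,-236,3),-100))
E
```

```text
time: 9.45
tcp_pos: [408.6, -235.3, 79.0]
ee_rot: [-0.002, 0.996, -0.087, -0.002]
contact_force: [-0.0, -0.1, 0.6]
grip_width: 85.6
grasp_force: 0.0
top area 280.0 ctr [419.6 279.5] ends px [[424.20001220703125, 254.6999969482422], [414.8999938964844, 304.3999938964844]] world z14 [[452.0, -385.0], [317.0, -355.0]]
top area 499.0 ctr [430.8 208.6] ends px [[433.0, 191.0], [428.6000061035156, 226.1999969482422]] world z14 [[629.0, -416.0], [531.0, -399.0]]
scene area 821.0 ctr [282. 275.] ends px [[282.0, 256.0], [282.0, 294.0]] world z14 [[505.0, -196.0], [615.0, -170.0]]
scene area 492.0 ctr [198.8 268.9] ends px [[206.60000610351562, 253.3000030517578], [191.0, 284.5]] world z14 [[537.0, -401.0], [636.0, -414.0]]
scene area 181.0 ctr [277.3 221.9] ends px [[284.79998779296875, 206.89999389648438], [269.79998779296875, 236.89999389648438]] world z14 [[349.0, -225.0], [453.0, -243.0]]
scene area 251.5 ctr [231.6 211.6] ends px [[243.5, 192.6999969482422], [219.8000030517578, 230.5]] world z14 [[323.0, -354.0], [460.0, -385.0]]
([np.float64(-0.01), np.float64(-0.0), np.float64(7.82), 0, 0, np.float64(0.001)], np.float64(-99.96093341728714))
```

```bash
python3 -m handwheel '[[[0,0,2,0,0,0],[0,0,4,0,0,0],[0,0,6,0,0,0],[0,0,7.2,0,0,0],[0,0,7.7,0,0,0],[0,0,7.7,0,0,0]]]' >/dev/null
python3 -m handwheel '[[[0,0,0,0,0,0],[0,0,0,0,0,0],[0,0,0,0,0,0],[0,0,0,0,0,0],[0,0,0,0,0,0],[0,0,0,0,0,0],[0,0,0,0,0,0],[0,0,0,0,0,0]]]' -1 40
python3 -m handwheel '[[[0,0,-1,0,0,0],[0,0,-4,0,0,0],[0,0,-8,0,0,0],[0,0,-12,0,0,0],[0,0,-15,0,0,0],[0,0,-15,0,0,0]]]'
python3 - <<'E'
from h import *
b=AX+130*np.array([np.cos(np.radians(182.6)),np.sin(np.radians(182.6))]);print(b)
print(rel((b[0]+25,b[1]-2,150),2.6))
E
```

```text
time: 10.95
tcp_pos: [410.3, -236.4, 4.7]
ee_rot: [0.0, 0.996, -0.087, 0.0]
contact_force: [-1.2, 1.0, 6.2]
grip_width: 17.0
grasp_force: 39.7
time: 11.55
tcp_pos: [411.4, -237.4, 158.5]
ee_rot: [0.002, 0.996, -0.087, 0.003]
contact_force: [0.2, -0.1, -0.1]
grip_width: 16.7
grasp_force: 39.2
[526.53382593  -4.99718846]
([np.float64(9.81), np.float64(-25.12), np.float64(0.85), 0, 0, np.float64(-1.79)], np.float64(-99.9721798270651))
```

```bash
python3 -m handwheel '[[[0.5,-1.5,-1,0,0,-0.14],[1.3,-3.5,-1.5,0,0,-0.28],[2.2,-5.5,-2,0,0,-0.42],[3,-7.7,-2,0,0,-0.56],[3.9,-10,-2,0,0,-0.7],[4.8,-12.3,-2,0,0,-0.84],[5.7,-14.6,-2,0,0,-0.98],[6.6,-17,-2,0,0,-1.12],[7.5,-19.2,-2,0,0,-1.26],[8.4,-21.4,-2,0,0,-1.4],[9.2,-23.5,-2,0,0,-1.54],[9.8,-25.1,-2,0,0,-1.68]]]' >/dev/null
python3 -m handwheel '[[[0,0,0,0,0,-0.11],[0,0,0,0,0,-0.11],[0,0,0,0,0,-0.11]]]'
python3 - <<'E'
from h import *
print(rel((551.5,-5,50),2.6))
a=viewer.get_image("scene")[140:380,180:500]; b=viewer.get_image("top")[100:340,180:500]
cv2.imwrite("pics/a3.png",cv2.resize(np.hstack([a,b]),None,fx=1.25,fy=1.25))
E
```

```text
time: 13.05
tcp_pos: [549.8, -6.2, 173.9]
ee_rot: [-0.0, 0.692, 0.722, -0.0]
contact_force: [0.5, 0.3, -0.3]
grip_width: 16.7
grasp_force: 39.2
([np.float64(0.11), np.float64(0.17), np.float64(12.39), 0, 0, np.float64(-0.004)], np.float64(2.396183985952293))
```

View pics/a3.png

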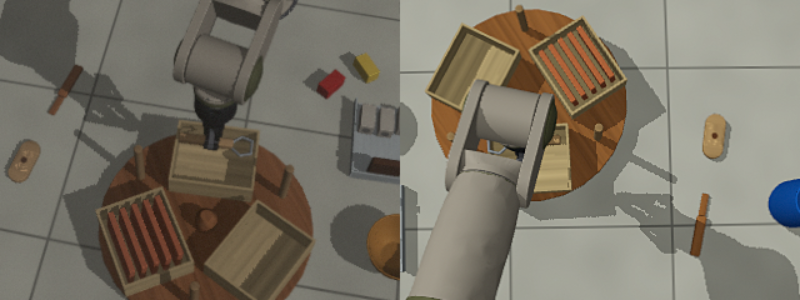

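The loop tool is held over bin2, lengthwise along y and within the walls. I'll lower and release.

```bash
python3 -m handwheel '[[[0.1,0.2,3,0,0,0],[0.1,0.2,6,0,0,0],[0.1,0.2,9,0,0,0],[0.1,0.2,11,0,0,0],[0.1,0.2,12.2,0,0,0],[0.1,0.2,12.6,0,0,0],[0.1,0.2,12.6,0,0,0]]]'
python3 -m handwheel '[[[0,0,0,0,0,0],[0,0,0,0,0,0],[0,0,0,0,0,0],[0,0,-3,0,0,0],[0,0,-7,0,0,0],[0,0,-11,0,0,0],[0,0,-13,0,0,0],[0,0,-13,0,0,0]]]' -0.3
python3 - <<'E'
from h import *
o=tools(viewer.get_image("top"),viewer.get_image("scene"))
E
```

```text
time: 13.85
tcp_pos: [552.3, -5.1, 48.5]
ee_rot: [0.0, 0.691, 0.723, 0.0]
contact_force: [-0.4, 0.1, -1.0]
grip_width: 16.9
grasp_force: 39.2
time: 14.65
tcp_pos: [553.4, -5.2, 181.7]
ee_rot: [0.003, 0.691, 0.723, 0.002]
contact_force: [-0.1, 0.9, -0.3]
grip_width: 29.8
grasp_force: 0.0
top area 304.0 ctr [419.9 279.4] ends px [[424.29998779296875, 254.6999969482422], [415.6000061035156, 304.1000061035156]] world z14 [[452.0, -385.0], [318.0, -357.0]]
top area 500.5 ctr [430.8 208.6] ends px [[432.8999938964844, 191.0], [428.70001220703125, 226.1999969482422]] world z14 [[629.0, -415.0], [531.0, -400.0]]
scene area 819.0 ctr [282. 275.] ends px [[282.0, 256.0], [282.0, 294.0]] world z14 [[505.0, -196.0], [615.0, -170.0]]
scene area 492.0 ctr [198.8 268.9] ends px [[206.60000610351562, 253.3000030517578], [191.0, 284.5]] world z14 [[537.0, -401.0], [636.0, -414.0]]
scene area 247.5 ctr [231.6 211.5] ends px [[243.1999969482422, 192.5], [219.89999389648438, 230.5]] world z14 [[323.0, -355.0], [460.0, -385.0]]
```

```bash
python3 -c "
from h import *
print(rel((382,-370,80),-102))"
```

```text
([np.float64(-35.71), np.float64(-18.62), np.float64(9.8), 0, 0, np.float64(1.825)], np.float64(2.5786212338252286))
```

```bash
python3 -m handwheel '[[[-2,-1,0,0,0,0.14],[-5,-2.6,0,0,0,0.28],[-8,-4.2,0,0,0,0.42],[-11,-5.8,0,0,0,0.57],[-14.5,-7.6,0,0,0,0.72],[-18,-9.4,0,0,0,0.87],[-21.5,-11.2,0,0,0,1.02],[-25,-13,0,0,0,1.17],[-28.5,-14.9,0,0,0,1.32],[-32,-16.7,0,0,0,1.47],[-34.5,-18,1,0,0,1.62],[-35.7,-18.6,3,0,0,1.77]]]' 1 >/dev/null
python3 -m handwheel '[[[0,0,3,0,0,0.055],[0,0,6,0,0,0.055],[0,0,6.8,0,0,0.055],[0,0,6.8,0,0,0.055]]]'
python3 - <<'E'
from h import *
o=tools(viewer.get_image("top"),viewer.get_image("scene"))
print(rel((382,-370,4),-102))
E
```

```text
time: 16.35
tcp_pos: [381.9, -369.2, 79.0]
ee_rot: [-0.001, 0.995, -0.104, -0.001]
contact_force: [0.2, -0.6, 0.2]
grip_width: 85.3
grasp_force: 0.0
top area 498.0 ctr [430.8 208.6] ends px [[433.0, 191.0], [428.6000061035156, 226.1999969482422]] world z14 [[629.0, -416.0], [531.0, -399.0]]
scene area 817.5 ctr [282. 275.] ends px [[282.0, 256.0], [282.0, 294.0]] world z14 [[505.0, -196.0], [615.0, -170.0]]
scene area 490.0 ctr [198.8 268.9] ends px [[206.60000610351562, 253.3000030517578], [191.0, 284.5]] world z14 [[537.0, -401.0], [636.0, -414.0]]
scene area 216.0 ctr [230.6 213.3] ends px [[241.1999969482422, 196.0], [219.89999389648438, 230.60000610351562]] world z14 [[336.0, -357.0], [460.0, -385.0]]
([np.float64(-0.08), np.float64(-0.01), np.float64(7.71), 0, 0, np.float64(0.001)], np.float64(-101.96599332678754))
```

```bash
python3 -m handwheel '[[[-0.1,0,2,0,0,0],[-0.1,0,4,0,0,0],[-0.1,0,6,0,0,0],[-0.1,0,7.1,0,0,0],[-0.1,0,7.6,0,0,0],[-0.1,0,7.6,0,0,0]]]' >/dev/null
python3 -m handwheel '[[[0,0,0,0,0,0],[0,0,0,0,0,0],[0,0,0,0,0,0],[0,0,0,0,0,0],[0,0,0,0,0,0],[0,0,0,0,0,0],[0,0,0,0,0,0]]]' -1 40
python3 -m handwheel '[[[0,0,-1,0,0,0],[0,0,-4,0,0,0],[0,0,-8,0,0,0],[0,0,-12,0,0,0],[0,0,-16,0,0,0],[0,0,-17,0,0,0],[0,0,-17,0,0,0]]]'
python3 -c "
from h import *
print(rel((523,0,175),2.6))"
```

```text
time: 17.75
tcp_pos: [381.6, -370.0, 4.7]
ee_rot: [0.0, 0.995, -0.104, 0.0]
contact_force: [0.0, 0.7, 5.4]
grip_width: 20.5
grasp_force: 39.8
time: 18.45
tcp_pos: [381.7, -370.1, 175.8]
ee_rot: [0.001, 0.995, -0.104, 0.001]
contact_force: [-0.1, 0.2, -1.3]
grip_width: 20.8
grasp_force: 39.3
([np.float64(6.14), np.float64(-39.14), np.float64(0.08), 0, 0, np.float64(-1.825)], np.float64(-101.98430955286645))
```

```bash
python3 -m handwheel '[[[0.2,-1.5,0,0,0,-0.14],[0.6,-4.5,0,0,0,-0.28],[1,-7.5,0,0,0,-0.42],[1.5,-11,0,0,0,-0.57],[2,-14.6,0,0,0,-0.72],[2.5,-18.2,0,0,0,-0.87],[3,-21.8,0,0,0,-1.02],[3.5,-25.4,0,0,0,-1.17],[4,-29,0,0,0,-1.32],[4.5,-32.6,0,0,0,-1.47],[4.9,-35.8,0,0,0,-1.62],[5.2,-37.9,0,0,0,-1.77]]]' >/dev/null
python3 -m handwheel '[[[0,0,0,0,0,-0.055],[0,0,0,0,0,-0.055],[0,0,0,0,0,-0.055]]]'
python3 - <<'E'
from h import *
print(rel((511,-10,53),2.6))
cv2.imwrite("pics/a4.png",cv2.resize(viewer.get_image("scene")[200:380,260:500],None,fx=2,fy=2))
E
```

```text
time: 19.95
tcp_pos: [510.4, -9.9, 173.2]
ee_rot: [-0.001, 0.692, 0.722, -0.001]
contact_force: [-0.6, 0.2, -0.8]
grip_width: 21.0
grasp_force: 39.3
([np.float64(-0.01), np.float64(0.06), np.float64(12.02), 0, 0, np.float64(-0.002)], np.float64(2.4589408163898243))
```

View pics/a4.png

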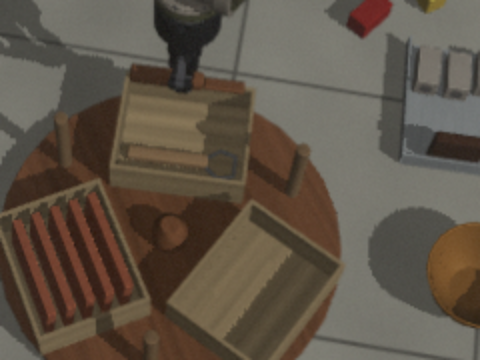

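The loop tool lies flat along bin2's rear wall, and the knife hangs parallel to it over the front half. I'll lower and release the knife.

```bash
python3 -m handwheel '[[[0,0,3,0,0,0],[0,0,6,0,0,0],[0,0,9,0,0,0],[0,0,11,0,0,0],[0,0,12.2,0,0,0],[0,0,12.4,0,0,0],[0,0,12.4,0,0,0]]]'
python3 -m handwheel '[[[0,0,0,0,0,0],[0,0,0,0,0,0],[0,0,0,0,0,0],[0,0,-3,0,0,0],[0,0,-7,0,0,0],[0,0,-11,0,0,0],[0,0,-13,0,0,0],[0,0,-13,0,0,0]]]' -0.25
python3 - <<'E'
from h import *
o=tools(viewer.get_image("top"),viewer.get_image("scene"))
print(rel((582,-408,80),-98.5))
E
```

```text
time: 20.7
tcp_pos: [511.2, -10.1, 50.7]
ee_rot: [0.0, 0.691, 0.723, 0.0]
contact_force: [0.1, -0.5, -0.9]
grip_width: 20.6
grasp_force: 39.3
time: 21.5
tcp_pos: [512.2, -10.1, 183.5]
ee_rot: [0.003, 0.691, 0.723, 0.002]
contact_force: [0.5, -0.0, 0.0]
grip_width: 32.3
grasp_force: 0.0
top area 500.5 ctr [430.8 208.6] ends px [[432.8999938964844, 191.0], [428.70001220703125, 226.1999969482422]] world z14 [[629.0, -415.0], [531.0, -400.0]]
scene area 821.5 ctr [282. 275.] ends px [[282.0, 256.0], [282.0, 294.0]] world z14 [[505.0, -196.0], [615.0, -170.0]]
scene area 492.0 ctr [198.9 268.7] ends px [[206.8000030517578, 252.89999389648438], [191.0, 284.5]] world z14 [[535.0, -401.0], [636.0, -414.0]]
([np.float64(-40.1), np.float64(5.33), np.float64(10.0), 0, 0, np.float64(1.764)], np.float64(2.5782938200896064))
```

```bash
python3 -m handwheel '[[[-2,0.3,0,0,0,0.14],[-5,0.7,0,0,0,0.28],[-8.5,1.1,0,0,0,0.43],[-12,1.6,0,0,0,0.58],[-15.5,2.1,0,0,0,0.73],[-19,2.5,0,0,0,0.88],[-23,3,0,0,0,1.03],[-27,3.6,0,0,0,1.18],[-31,4.1,0,0,0,1.33],[-35,4.7,0,0,0,1.48],[-38,5.1,1,0,0,1.63],[-40.1,5.3,3,0,0,1.764]]]' 1 >/dev/null
python3 -m handwheel '[[[0,0,3,0,0,0],[0,0,6,0,0,0],[0,0,7,0,0,0],[0,0,7,0,0,0]]]'
python3 - <<'E'
from h import *
o=tools(viewer.get_image("top"),viewer.get_image("scene"))
print(rel((582,-408,4),-98.5))
E
```

```text
time: 23.2
tcp_pos: [581.2, -407.2, 77.9]
ee_rot: [-0.001, 0.997, -0.074, -0.002]
contact_force: [-0.7, -0.0, -1.3]
grip_width: 85.5
grasp_force: 0.0
scene area 818.5 ctr [282. 275.] ends px [[282.0, 256.0], [282.0, 294.0]] world z14 [[505.0, -196.0], [615.0, -170.0]]
scene area 435.0 ctr [198.3 269.9] ends px [[205.60000610351562, 255.3000030517578], [191.0, 284.5]] world z14 [[543.0, -402.0], [636.0, -414.0]]
([np.float64(-0.04), np.float64(-0.02), np.float64(7.74), 0, 0, np.float64(0.0)], np.float64(-98.48035715011507))
```

```bash
python3 -m handwheel '[[[0,0,2,0,0,0],[0,0,4,0,0,0],[0,0,6,0,0,0],[0,0,7.1,0,0,0],[0,0,7.5,0,0,0],[0,0,7.5,0,0,0]]]' >/dev/null
python3 -m handwheel '[[[0,0,0,0,0,0],[0,0,0,0,0,0],[0,0,0,0,0,0],[0,0,0,0,0,0],[0,0,0,0,0,0],[0,0,0,0,0,0],[0,0,0,0,0,0]]]' -1 40
python3 -m handwheel '[[[0,0,-1,0,0,0],[0,0,-4,0,0,0],[0,0,-8,0,0,0],[0,0,-12,0,0,0],[0,0,-16,0,0,0],[0,0,-17.5,0,0,0],[0,0,-17.5,0,0,0]]]'
python3 -c "
from h import *
print(rel((522,-5,180),2.6))"
```

```text
time: 24.6
tcp_pos: [582.4, -408.4, 6.4]
ee_rot: [0.001, 0.997, -0.074, 0.001]
contact_force: [-0.8, 1.7, 5.5]
grip_width: 44.5
grasp_force: 41.4
time: 25.3
tcp_pos: [582.6, -408.5, 183.6]
ee_rot: [0.002, 0.997, -0.074, 0.002]
contact_force: [0.1, 0.6, -0.5]
grip_width: 44.5
grasp_force: 41.0
([np.float64(-11.94), np.float64(-39.02), np.float64(0.36), 0, 0, np.float64(-1.764)], np.float64(-98.48745293618121))
```

```bash
python3 -m handwheel '[[[-0.3,-1.5,0,0,0,-0.14],[-1.4,-4.5,0,0,0,-0.28],[-2.4,-7.8,0,0,0,-0.43],[-3.4,-11.2,0,0,0,-0.58],[-4.5,-14.8,0,0,0,-0.73],[-5.6,-18.4,0,0,0,-0.88],[-6.7,-22,0,0,0,-1.03],[-7.9,-25.8,0,0,0,-1.18],[-9,-29.5,0,0,0,-1.33],[-10.1,-33,0,0,0,-1.48],[-11.1,-36.4,0,0,0,-1.63],[-11.9,-39,0,0,0,-1.764]]]' >/dev/null
python3 -m handwheel '[[[0,0,0,0,0,0],[0,0,2,0,0,0],[0,0,5,0,0,0],[0,0,8,0,0,0],[0,0,10.5,0,0,0],[0,0,11.6,0,0,0],[0,0,11.6,0,0,0]]]'
python3 -c "
from h import *
print(rel((522,-5,60),2.6))"
```

```text
time: 27.2
tcp_pos: [520.9, -5.0, 62.8]
ee_rot: [-0.001, 0.692, 0.722, -0.001]
contact_force: [0.5, 0.6, -0.6]
grip_width: 44.4
grasp_force: 41.0
([np.float64(-0.01), np.float64(0.11), np.float64(0.28), 0, 0, np.float64(-0.002)], np.float64(2.5007841185532174))
```

```bash
python3 -m handwheel '[[[0,0,0.2,0,0,0],[0,0,0.2,0,0,0],[0,0,0.2,0,0,0],[0,0,0.2,0,0,0],[0,0,-3,0,0,0],[0,0,-7,0,0,0],[0,0,-11,0,0,0],[0,0,-13.5,0,0,0],[0,0,-13.5,0,0,0]]]' 0.35
python3 - <<'E'
from h import *
print(rel((564.7,143.7,197),-147.3), manip.state()["joint_positions"][5])
E
```

```text
time: 28.1
tcp_pos: [523.3, -5.0, 203.2]
ee_rot: [0.003, 0.691, 0.723, 0.002]
contact_force: [0.4, -0.5, -1.4]
grip_width: 57.4
grasp_force: 0.0
([np.float64(14.67), np.float64(4.81), np.float64(0.62), 0, 0, np.float64(2.616)], np.float64(2.5868414786265785)) -0.27874125325433163
```

```bash
python3 -m handwheel '[[[1,0.3,0,0,0,0.14],[2.5,0.8,0,0,0,0.28],[4,1.3,0,0,0,0.42],[5.5,1.8,0,0,0,0.56],[7,2.3,0,0,0,0.7],[8.5,2.8,0,0,0,0.84],[10,3.3,0,0,0,0.98],[11.5,3.8,0,0,0,1.12],[13,4.3,0,0,0,1.26],[14,4.6,0,0,0,1.4],[14.7,4.8,0,0,0,1.54],[14.7,4.8,0,0,0,1.68]]]' -0.35 >/dev/null
python3 -m handwheel '[[[0,0,0,0,0,0.14],[0,0,0,0,0,0.28],[0,0,0,0,0,0.42],[0,0,0,0,0,0.56],[0,0,0,0,0,0.7],[0,0,0,0,0,0.82],[0,0,0,0,0,0.936],[0,0,0,0,0,0.936],[0,0,0,0,0,0.936]]]'
python3 - <<'E'
from h import *
print(rel(hp(122.7),-147.3), manip.state()["joint_positions"][5])
a=viewer.get_image("scene")[140:380,180:500]; b=viewer.get_image("top")[90:330,170:490]
cv2.imwrite("pics/a5.png",cv2.resize(np.hstack([a,b]),None,fx=1.25,fy=1.25))
E
```

```text
time: 30.2
tcp_pos: [563.0, 144.3, 198.8]
ee_rot: [0.0, 0.878, -0.478, -0.0]
contact_force: [0.3, 0.1, 0.0]
grip_width: 27.6
grasp_force: 0.0
([np.float64(0.14), np.float64(-0.11), np.float64(8.08), 0, 0, np.float64(0.003)], np.float64(-147.13397408314563)) 2.6173576724896153
```

View pics/a5.png

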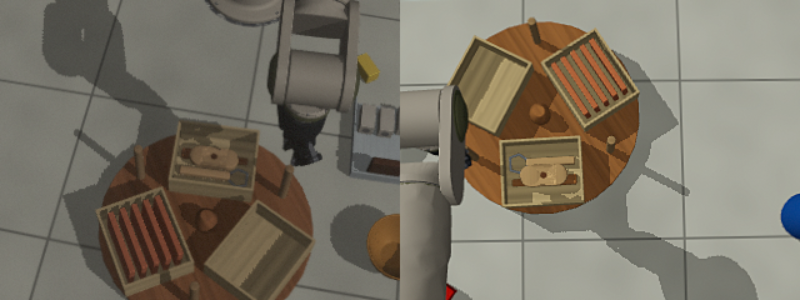

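All three tools lie inside bin2 and the right side of the bench is clear. For the second turn I'll descend around the new front-left handle with a wider gap, then narrow it.

```bash
python3 -m handwheel '[[[0.1,-0.1,1.5,0,0,0],[0.1,-0.1,3,0,0,0],[0.1,-0.1,4.5,0,0,0],[0.1,-0.1,5.5,0,0,0],[0.1,-0.1,7,0,0,0],[0.1,-0.1,8,0,0,0],[0.1,-0.1,8,0,0,0]]]' -0.1
python3 -m handwheel '[[[0,0,0,0,0,0],[0,0,0,0,0,0],[0,0,0,0,0,0]]]' -0.35
python3 - <<'E'
from h import *
for a in (60,120): print(a,rel(hp(TH0+a),TH0+a-270)[0])
E
```

```text
time: 31.0
tcp_pos: [564.0, 144.0, 118.1]
ee_rot: [0.001, 0.878, -0.479, -0.001]
contact_force: [0.2, 0.6, -0.7]
grip_width: 38.4
grasp_force: 0.0
time: 31.3
tcp_pos: [564.9, 144.0, 120.0]
ee_rot: [-0.0, 0.878, -0.479, 0.001]
contact_force: [-0.3, 1.0, -0.1]
grip_width: 27.4
grasp_force: 0.0
60 [np.float64(8.5), np.float64(14.73), np.float64(0.2), 0, 0, np.float64(-1.047)]
120 [np.float64(25.47), np.float64(14.72), np.float64(0.2), 0, 0, np.float64(-2.094)]
```

Now yaw0 matches the tangent, so the "second"-type rows apply to both halves.

```bash
python3 -m handwheel '[[[0.1,1.5,0,0,0,-0.087],[0.3,3,0,0,0,-0.175],[0.6,4.4,0,0,0,-0.262],[1,5.8,0,0,0,-0.349],[1.6,7.2,0,0,0,-0.436],[2.3,8.5,0,0,0,-0.524],[3.1,9.7,0,0,0,-0.611],[4,10.9,0,0,0,-0.698],[5,12,0,0,0,-0.785],[6.1,13,0,0,0,-0.873],[7.2,13.9,0,0,0,-0.96],[8.5,14.7,0,0,0,-1.047]]]'
python3 -m handwheel '[[[0.1,1.5,0,0,0,-0.087],[0.3,3,0,0,0,-0.175],[0.6,4.4,0,0,0,-0.262],[1,5.8,0,0,0,-0.349],[1.6,7.2,0,0,0,-0.436],[2.3,8.5,0,0,0,-0.524],[3.1,9.7,0,0,0,-0.611],[4,10.9,0,0,0,-0.698],[4.8,11.8,0,0,0,-0.77],[5.5,12.5,0,0,0,-0.83],[6.1,13,0,0,0,-0.873]]]'
python3 -c "
from h import *
for a in (240,242.7,244.5): print(rel(hp(a),a-270)[0])"
```

```text
time: 32.5
tcp_pos: [486.8, -7.3, 119.8]
ee_rot: [-0.0, 1.0, 0.025, 0.0]
contact_force: [0.1, 1.2, 0.3]
grip_width: 27.5
grasp_force: 0.5
time: 33.6
tcp_pos: [553.9, -134.2, 119.5]
ee_rot: [-0.0, 0.896, 0.445, -0.0]
contact_force: [-1.0, -1.1, 0.5]
grip_width: 27.8
grasp_force: 0.7
[np.float64(0.12), np.float64(2.12), np.float64(0.15), 0, 0, np.float64(-0.125)]
[np.float64(0.24), np.float64(2.91), np.float64(0.15), 0, 0, np.float64(-0.172)]
[np.float64(0.34), np.float64(3.43), np.float64(0.15), 0, 0, np.float64(-0.204)]
```

```bash
python3 -m handwheel '[[[0,0.7,0,0,0,-0.04],[0,1.4,0.1,0,0,-0.08],[0.1,2.1,0.1,0,0,-0.125],[0.2,2.6,0.1,0,0,-0.15],[0.3,3,0.1,0,0,-0.18],[0.3,3.4,0.1,0,0,-0.2],[0.3,3.4,0.1,0,0,-0.2],[0.2,2.9,0.1,0,0,-0.172],[0.2,2.9,0.1,0,0,-0.172],[0.2,2.9,0.1,0,0,-0.172]]]'
python3 -m handwheel '[[[0,0,-2,0,0,0],[0,0,-5,0,0,0],[0,0,-9,0,0,0],[0,0,-9,0,0,0]]]'
python3 - <<'E'
from h import *
a=viewer.get_image("scene"); b=viewer.get_image("top")
cv2.imwrite("pics/sceneB.png",a); cv2.imwrite("pics/topB.png",b)
u=cv2.resize(a[200:420,240:540],None,fx=1.333,fy=1.333)
v=np.hstack([cv2.resize(b[235:335,120:200],None,fx=2.5,fy=2.5),cv2.resize(a[210:310,450:530],None,fx=2.5,fy=2.5)])
v=cv2.copyMakeBorder(v,0,u.shape[0]-v.shape[0],0,0,0)
cv2.imwrite("pics/a6.png",np.hstack([u,v])); print(u.shape,rel((0,0,0),0)[1])
E
```

```text
time: 34.6
tcp_pos: [577.9, -149.8, 118.5]
ee_rot: [0.0, 0.855, 0.519, 0.0]
contact_force: [-0.6, 1.0, 0.7]
grip_width: 27.5
grasp_force: 0.0
time: 35.0
tcp_pos: [579.8, -150.7, 213.9]
ee_rot: [0.004, 0.855, 0.519, 0.003]
contact_force: [-0.2, -0.7, -0.1]
grip_width: 27.5
grasp_force: 0.0
(293, 400, 3) -27.44459868284379
```

View pics/a6.png

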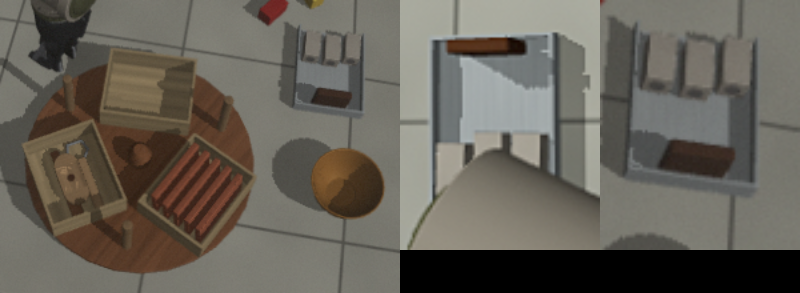

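Bin3 (empty) is now in front and at the stop, with bin2 and its tools at left rear in this view. The tray is untouched, with three posts near its lip. Now I measure the tray and its grip.

Run:
```python
from h import *
print("cams",ray("scene",(320,240))[0],ray("top",(320,240))[0])
t=cv2.imread("pics/top0.png");s=cv2.imread("pics/scene0.png")
for n,im,(x0,y0,x1,y1) in(("top",t,(128,240,190,270)),("scene",s,(465,255,515,290))):
    hsv=cv2.cvtColor(im,cv2.COLOR_BGR2HSV); m=np.zeros(im.shape[:2],np.uint8); m[y0:y1,x0:x1]=cv2.inRange(hsv,(0,90,10),(20,255,255))[y0:y1,x0:x1]
    ys,xs=np.nonzero(m); print(n,xs.min(),xs.max(),ys.min(),ys.max())
    for y in range(ys.min(),ys.max()+1):
        r=xs[ys==y]; print(y,r.min(),r.max(),[int(im[y,x].max()) for x in range(int(r.min()),int(r.max())+1,4)])
```

```text
cams [1210.38614687   68.52488631 1376.76511663] [ 374.49448147 -118.13171029 1320.35301104]
top 139 169 250 256
250 150 165 [77, 90, 69, 62]
251 139 168 [65, 74, 75, 77, 77, 79, 38, 20]
252 139 169 [83, 82, 86, 84, 83, 82, 42, 24]
253 139 169 [82, 84, 86, 84, 84, 82, 45, 29]
254 139 169 [76, 81, 85, 84, 82, 78, 41, 29]
255 139 169 [67, 61, 63, 60, 56, 49, 24, 23]
256 145 162 [23, 16, 20, 28, 28]
scene 475 503 266 279
266 479 481 [51]
267 479 487 [51, 51, 52]
268 480 494 [51, 54, 54, 50]
269 480 500 [57, 51, 55, 54, 55, 52]
270 479 503 [50, 58, 59, 57, 59, 54, 59]
271 480 503 [48, 50, 55, 54, 58, 56]
272 481 503 [42, 45, 49, 54, 56, 56]
273 476 503 [32, 42, 46, 43, 48, 51, 51]
274 475 502 [28, 40, 42, 44, 49, 44, 44]
275 476 501 [40, 45, 42, 46, 38, 43, 45]
276 479 501 [40, 41, 45, 43, 43, 44]
277 481 499 [39, 45, 45, 41, 45]
278 494 496 [42]
279 495 495 [41]
```

Run:
```python
from h import *
t=cv2.imread("pics/top0.png")
for y in (252,254): print([int(v) for v in t[y,134:172].max(1)])
for px in (150,151.5): print(tri((491.5,270.3),(px,252.9)), plane("top",(px,252.9),66))
print(plane("scene",(491.5,270.3),66),plane("top",(138.5,253),66),plane("scene",(503.5,272),66),plane("scene",(479.5,269),66))
# tray rims: blueish-grey edges, side edges at two rows -> yaw; rows through walls (top image)
g=cv2.cvtColor(t,cv2.COLOR_BGR2GRAY).astype(int)
for y in (262,280,300,312): print(y,g[y,127:140].tolist(),g[y,178:192].tolist())
for x in (145,160,175): print(x,g[244:253,x].tolist(),g[308:324,x].tolist())
```

```text
[55, 67, 110, 124, 101, 83, 81, 84, 83, 82, 83, 82, 80, 86, 82, 82, 82, 84, 83, 83, 84, 83, 81, 80, 82, 82, 82, 86, 70, 42, 25, 24, 28, 24, 21, 27, 80, 122]
[56, 70, 110, 122, 101, 76, 77, 81, 82, 81, 83, 86, 83, 85, 86, 85, 84, 84, 84, 84, 84, 82, 83, 81, 81, 78, 79, 80, 70, 41, 24, 30, 29, 29, 25, 22, 64, 125]
(array([464.83793451, 357.48743996,  55.05145266]), np.float64(0.555979821859277)) [463.99995646 353.65862304  66.        ]
(array([464.54176408, 356.02485384,  53.15335099]), np.float64(3.2379309523722815)) [463.94933903 349.55098132  66.        ]
[471.12756932 354.82129166  66.        ] [464.11881577 385.24916578  66.        ] [470.24382343 386.47118454  66.        ] [473.18248172 323.34657348  66.        ]
262 [156, 157, 157, 158, 168, 141, 68, 58, 68, 106, 114, 112, 112] [115, 117, 109, 76, 60, 75, 105, 114, 110, 111, 110, 110, 110, 108]
280 [158, 159, 159, 160, 165, 147, 68, 55, 76, 106, 112, 110, 109] [162, 165, 160, 119, 49, 74, 106, 117, 114, 114, 115, 115, 114, 114]
300 [156, 156, 155, 156, 160, 155, 65, 104, 164, 156, 155, 155, 155] [64, 96, 127, 136, 51, 59, 91, 115, 112, 109, 110, 111, 111, 109]
312 [156, 156, 156, 157, 160, 166, 47, 126, 161, 155, 154, 153, 153] [113, 114, 148, 169, 46, 58, 86, 116, 114, 111, 110, 111, 110, 110]
145 [163, 164, 164, 164, 167, 169, 97, 45, 56] [98, 100, 98, 96, 97, 96, 100, 112, 129, 157, 129, 110, 112, 110, 107, 120]
160 [163, 163, 163, 164, 166, 173, 41, 51, 56] [132, 125, 111, 111, 111, 110, 108, 106, 108, 108, 111, 110, 113, 138, 166, 162]
175 [162, 161, 162, 163, 166, 110, 108, 110, 109] [107, 103, 87, 112, 116, 113, 112, 107, 173, 120, 165, 163, 161, 162, 161, 161]
```

Run:
```python
from h import *
for y in (262,312): print("L rim",plane("top",(132.7,y),26)[:2],"R rim",plane("top",(181.8,y),26)[:2],"R base",plane("top",(184.6,y),0)[:2])
print("back rim",plane("top",(160,249.5),26)[:2],"lip",[plane("top",p,4)[:2].round(1) for p in((145,317.5),(160,321),(175,316))])
print("grip",plane("top",(150.3,253),66)[:2])
print(rel((466,354,150),-1.5), manip.state()["joint_positions"])
```

```text
L rim [442.35425275 417.2672413 ] R rim [440.82873246 279.14980161] R base [442.06872746 279.18785752]
L rim [305.71874552 414.95260218] R rim [305.23973454 277.93062065] R base [303.80664141 278.00745692]
back rim [475.86121947 340.67234925] lip [array([289.3, 388.6]), array([279.6, 345.9]), array([293.2, 303.7])]
grip [463.72292343 352.83161241]
([np.float64(39.56), np.float64(-33.18), np.float64(5.88), 0, 0, np.float64(-0.453)], np.float64(-27.44459868284379)) [-4.49747542e-01  4.88805160e-01  1.30178001e+00 -5.09753091e-05
  1.34960472e+00  2.92622219e-02]
```

```bash
python3 - <<'E'
from h import *
print(rel((464,350,150),0.7))
E
python3 -m handwheel '[[[2,-1.7,0,0,0,-0.04],[5,-4.2,0,0,0,-0.08],[8.3,-7,0,0,0,-0.12],[11.8,-10,0,0,0,-0.17],[15.3,-12.9,0,0,0,-0.22],[18.8,-15.8,0,0,0,-0.27],[22.3,-18.8,0,0,0,-0.32],[25.8,-21.7,0,0,0,-0.37],[29.3,-24.7,0,0,0,-0.42],[32.8,-27.6,0,0,0,-0.47],[36.3,-30.6,0,0,0,-0.49],[38.8,-32.8,2,0,0,-0.49]]]' 1 30
python3 - <<'E'
from h import *
print(rel((464,350,110),0.7))
E
```

```text
([np.float64(39.11), np.float64(-33.18), np.float64(5.88), 0, 0, np.float64(-0.491)], np.float64(-27.44459868284379))
time: 36.3
tcp_pos: [465.3, 348.3, 188.8]
ee_rot: [0.0, 0.702, 0.712, 0.001]
contact_force: [1.2, -0.8, -0.8]
grip_width: 85.3
grasp_force: 0.0
([np.float64(0.17), np.float64(-0.12), np.float64(7.88), 0, 0, np.float64(0.001)], np.float64(0.7446944632010059))
```

```bash
python3 -m handwheel '[[[0.1,-0.1,3,0,0,0],[0.1,-0.1,6,0,0,0],[0.1,-0.1,8.5,0,0,0],[0.1,-0.1,10,0,0,0],[0.1,-0.1,10,0,0,0]]]'
python3 - <<'E'
from h import *
print(rel((464,350,34),0.7))
cv2.imwrite("pics/a7.png",cv2.resize(viewer.get_image("scene")[200:340,420:580],None,fx=4,fy=4))
E
```

```text
time: 36.8
tcp_pos: [463.1, 345.7, 85.0]
ee_rot: [-0.001, 0.703, 0.711, -0.003]
contact_force: [0.2, 0.5, -0.7]
grip_width: 85.3
grasp_force: 0.0
([np.float64(0.43), np.float64(0.1), np.float64(5.1), 0, 0, np.float64(-0.001)], np.float64(0.6242635847495683))
```

View pics/a7.png

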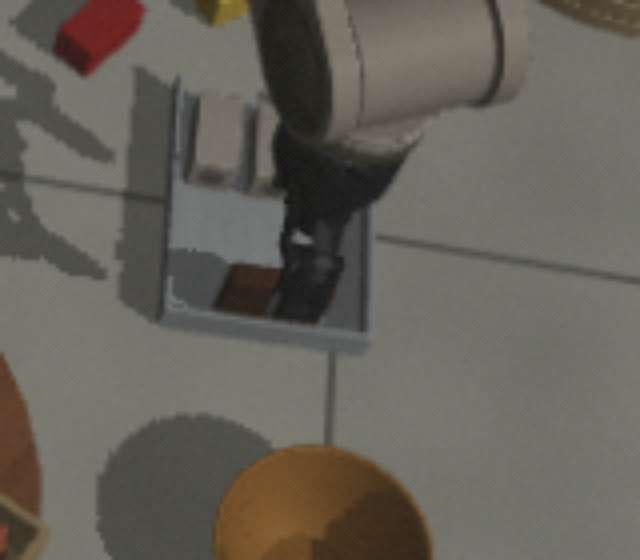

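The fingers straddle the tray's dark grip at crop (270,290), which is centred within a few mm, and the posts are clear of them. I'll descend and grip.

```bash
python3 -m handwheel '[[[0.2,0.1,2,0,0,0],[0.3,0.1,4,0,0,0],[0.3,0.1,5,0,0,0],[0.3,0.1,5,0,0,0]]]'
python3 -m handwheel '[[[0,0,0,0,0,0],[0,0,0,0,0,0],[0,0,0,0,0,0],[0,0,0,0,0,0],[0,0,0,0,0,0],[0,0,0,0,0,0],[0,0,0,0,0,0],[0,0,0,0,0,0],[0,0,0,0,0,0],[0,0,0,0,0,0]]]' -1 20
python3 -m handwheel '[[[0,0,0,0,0,0],[0,0,0,0,0,0],[0,0,0,0,0,0]]]' -1 90
```

```text
time: 37.25
tcp_pos: [465.4, 349.3, 37.7]
ee_rot: [-0.0, 0.703, 0.711, -0.001]
contact_force: [0.2, 0.9, 0.2]
grip_width: 85.3
grasp_force: 0.0
time: 38.25
tcp_pos: [465.8, 349.6, 38.7]
ee_rot: [0.0, 0.703, 0.711, 0.0]
contact_force: [-2.2, -1.3, 5.1]
grip_width: 15.6
grasp_force: 21.5
time: 38.55
tcp_pos: [466.0, 349.7, 38.9]
ee_rot: [0.0, 0.703, 0.711, 0.0]
contact_force: [-2.0, -1.1, 6.7]
grip_width: 14.6
grasp_force: 89.0
```

```bash
python3 -m handwheel '[[[0,0,-0.3,0,0,0],[0,0,-0.8,0.01,0,0],[0,0,-1.5,0.02,0,0],[0,0,-2.4,0.03,0,0],[0,0,-3.4,0.04,0,0],[0,0,-4.6,0.05,0,0],[0,0,-6,0.06,0,0],[0,0,-7.5,0.07,0,0],[0,0,-9,0.08,0,0],[0,0,-10.3,0.08,0,0],[0,0,-11.2,0.08,0,0],[0,0,-11.6,0.08,0,0]]]'
python3 - <<'E'
from h import *
print(manip.state()["torque"])
a=viewer.get_image("scene")[150:350,400:640]; b=viewer.get_image("top")[180:380,80:320]
cv2.imwrite("pics/a8.png",cv2.resize(np.hstack([a,b]),None,fx=1.66,fy=1.66))
E
```

```text
time: 39.75
tcp_pos: [465.9, 349.7, 155.2]
ee_rot: [-0.028, 0.703, 0.71, -0.028]
contact_force: [-0.3, 0.3, -4.3]
grip_width: 14.4
grasp_force: 87.9
[-0.00062946 -0.51281438  0.01320291]
```

View pics/a8.png

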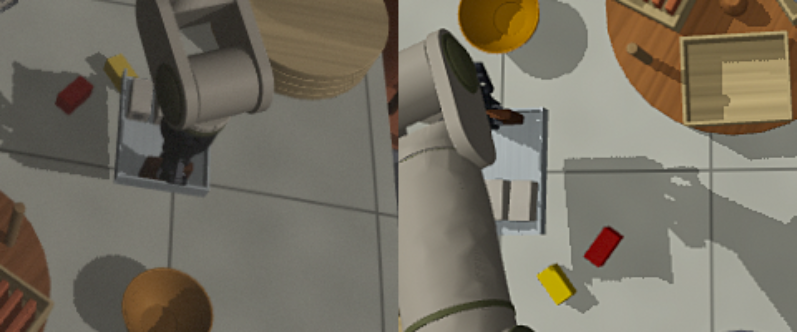

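The tray is lifted level with the posts still on it, and the red and yellow decoys on the bench are undisturbed. Next I work out the carry and the pour.

```bash
cat >> h.py <<'E'
from scipy.spatial.transform import Rotation as Ro
def rot(yaw,tilt):
    "tool down with tool y at yaw, then turned tilt (deg) about tool x (+ = lip up)"
    a=np.radians(yaw); y=np.array([np.cos(a),np.sin(a),0]); z=np.array([0,0,-1.]); x=np.cross(y,z)
    return Ro.from_matrix(np.c_[x,y,z])*Ro.from_rotvec([np.radians(tilt),0,0])
def cur():
    s=manip.state(); w,x,y,z=s["ee_rot"]; return s["tcp_pos"],Ro.from_quat([x,y,z,w])
def rel2(P,R,p0=None,R0=None):
    if R0 is None: p0,R0=cur()
    return np.round(np.r_[R0.inv().apply(np.array(P,float)-p0)/10,(R0.inv()*R).as_rotvec()],3).tolist()
def pour(lip,phi,yaw=2.6,zoff=35):
    "TCP for tray lip point at lip with tilt phi (deg lip down); TCP at (80,zoff) in tray frame"
    R=rot(yaw,-phi); v=np.array([0,175+0.,0])  # along tool y from lip to grip
    return np.array(lip)+R.apply([0,175,-(zoff)]), R
E
python3 - <<'E'
from h import *
p,R=cur(); print(p,R.as_matrix().round(2).tolist())
print(rel2((690,-5,240),rot(2.6,4.6)))
for phi in (-4.6,0,10,20,30,40): P,R=pour((552,-5,100),phi); print(phi,P.round(0))
E
```

```text
[465.79003673 349.59451665 154.53406204] [[-0.01, 1.0, -0.08], [1.0, 0.01, -0.0], [0.0, -0.08, -1.0]]
[-35.704, 21.279, -10.275, 0.001, -0.003, -0.034]
-4.6 [729.   3. 121.]
0 [727.   3. 135.]
10 [718.   3. 165.]
20 [704.   2. 193.]
30 [686.   1. 218.]
40 [663.   0. 239.]
```

```bash
python3 -m handwheel '[[[-0.2,0.1,-0.4,0,0,0],[-0.7,0.3,-1.3,0,0,0],[-1.6,0.8,-2.6,0,0,0],[-2.9,1.4,-4.4,0,0,0],[-4.3,2.2,-6.1,0,0,0],[-5.9,3,-7.5,0,0,0],[-7.7,4.1,-8.4,0,0,0],[-9.6,5.2,-9,0,0,0],[-11.8,6.6,-9.1,0,0,0],[-13.9,7.9,-9.2,0,0,0],[-16.1,9.2,-9.3,0,0,0],[-17.9,10.3,-9.4,0,0,0]]]'
python3 -m handwheel '[[[-1.8,1.1,-0.1,0,0,0],[-3.6,2.2,-0.2,0,0,0],[-5.5,3.4,-0.3,0,0,-0.005],[-7.5,4.6,-0.4,0,0,-0.01],[-9.3,5.7,-0.5,0,0,-0.015],[-11.1,6.8,-0.6,0,0,-0.02],[-12.7,7.8,-0.6,0,0,-0.025],[-14.1,8.7,-0.7,0,0,-0.03],[-15.3,9.4,-0.8,0,0,-0.034],[-16.4,10.1,-0.8,0,0,-0.034],[-17.3,10.7,-0.9,0,0,-0.034],[-17.8,11,-0.9,0,0,-0.034]]]'
python3 - <<'E'
from h import *
print(cur()[0], manip.state()["joint_positions"])
a=viewer.get_image("scene")
cv2.imwrite("pics/a9.png",cv2.resize(a[150:400,230:550],None,fx=2,fy=2))
for lip in ((552,-3,145),(552,-3,103)):
  for phi in (0,10,20,30):
    P,R=pour(lip,phi); print(lip,phi,P.round(0),rel2(P,R))
E
```

```text
time: 41.05
tcp_pos: [578.9, 169.7, 240.7]
ee_rot: [-0.028, 0.703, 0.71, -0.028]
contact_force: [-0.6, 0.4, -4.0]
grip_width: 14.4
grasp_force: 88.0
time: 42.25
tcp_pos: [690.7, -6.6, 240.2]
ee_rot: [-0.029, 0.691, 0.722, -0.028]
contact_force: [-0.2, 0.3, -4.7]
grip_width: 14.7
grasp_force: 88.0
[690.67776508  -6.60716016 240.16269415] [-0.17331666  0.76131559  0.77275802 -0.01459214  1.68585677 -0.21831694]
(552, -3, 145) 0 [727.   5. 180.] [1.015, 4.118, 5.681, -0.08, -0.003, -0.002]
(552, -3, 145) 10 [718.   5. 210.] [1.021, 3.01, 2.775, -0.254, -0.002, -0.002]
(552, -3, 145) 20 [704.   4. 238.] [1.025, 1.413, 0.105, -0.429, -0.002, -0.002]
(552, -3, 145) 30 [686.   3. 263.] [1.028, -0.623, -2.247, -0.603, -0.002, -0.002]
(552, -3, 103) 0 [727.   5. 138.] [1.004, 4.453, 9.868, -0.08, -0.003, -0.002]
(552, -3, 103) 10 [718.   5. 168.] [1.01, 3.344, 6.961, -0.254, -0.002, -0.002]
(552, -3, 103) 20 [704.   4. 196.] [1.015, 1.748, 4.292, -0.429, -0.002, -0.002]
(552, -3, 103) 30 [686.   3. 221.] [1.017, -0.288, 1.939, -0.603, -0.002, -0.002]
```

View pics/a9.png

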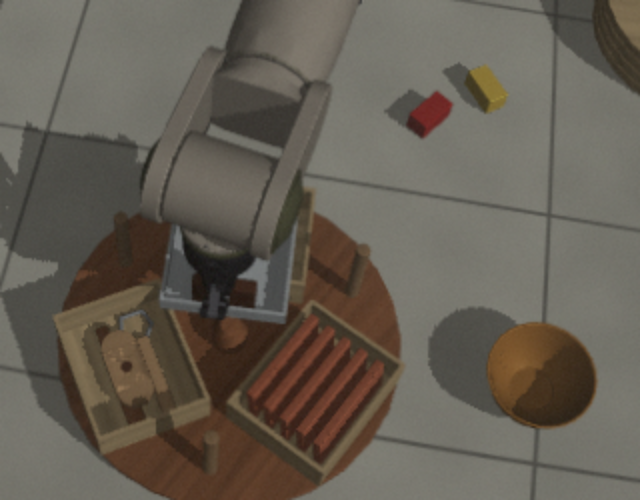

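The tray, posts hidden behind the wrist, hangs over bin3, with bin2's tools visible at left. I'll lower the lip over bin3 and tip slowly.

```bash
python3 -m handwheel '[[[0.05,0.1,0.2,-0.01,0,0],[0.15,0.4,0.6,-0.03,0,0],[0.3,0.8,1.2,-0.055,0,0],[0.4,1.2,1.9,-0.08,0,0],[0.5,1.6,2.6,-0.11,0,0],[0.6,2,3.3,-0.14,0,0],[0.7,2.4,4,-0.17,0,0],[0.8,2.7,4.5,-0.2,0,0],[0.9,3,5,-0.23,0,0],[1,3.2,5.2,-0.25,0,0],[1,3.2,5.3,-0.254,0,0],[1,3.2,5.3,-0.254,0,0]]]'
python3 - <<'E'
from h import *
for phi in (12,14,16,18,20,22,24,26,28,30):
    P,R=pour((550,-3,106),phi); print(phi,rel2(P,R)[:4])
E
```

```text
time: 43.5
tcp_pos: [717.0, 6.8, 184.7]
ee_rot: [0.059, 0.688, 0.72, 0.064]
contact_force: [-0.6, 0.3, -4.2]
grip_width: 14.8
grasp_force: 88.0
12 [-0.221, -0.474, 0.737, -0.036]
14 [-0.22, -0.628, 0.134, -0.071]
16 [-0.218, -0.804, -0.464, -0.106]
18 [-0.217, -1.0, -1.055, -0.141]
20 [-0.215, -1.217, -1.639, -0.176]
22 [-0.214, -1.454, -2.215, -0.21]
24 [-0.212, -1.711, -2.782, -0.245]
26 [-0.211, -1.988, -3.341, -0.28]
28 [-0.209, -2.284, -3.889, -0.315]
30 [-0.208, -2.599, -4.426, -0.35]
```

```bash
python3 -m handwheel '[[[-0.2,-0.3,0.3,-0.018,0,0],[-0.2,-0.5,0.7,-0.036,0,0],[-0.2,-0.55,0.4,-0.054,0,0],[-0.2,-0.6,0.15,-0.071,0,0],[-0.2,-0.7,-0.15,-0.088,0,0],[-0.2,-0.8,-0.45,-0.106,0,0],[-0.2,-0.9,-0.75,-0.124,0,0],[-0.2,-1,-1.05,-0.141,0,0],[-0.2,-1.1,-1.35,-0.158,0,0],[-0.2,-1.2,-1.65,-0.176,0,0],[-0.2,-1.2,-1.65,-0.176,0,0],[-0.2,-1.2,-1.65,-0.176,0,0]]]'
python3 - <<'E'
from h import *
for phi in (22,24,26,28,30,32,36):
    P,R=pour((550,-3,106),phi); print(phi,rel2(P,R)[:4])
E
```

```text
time: 44.7
tcp_pos: [702.8, 3.7, 198.9]
ee_rot: [0.119, 0.681, 0.712, 0.127]
contact_force: [-0.8, -0.6, -4.8]
grip_width: 14.6
grasp_force: 88.1
22 [0.026, -0.18, -0.613, -0.034]
24 [0.027, -0.333, -1.217, -0.069]
26 [0.029, -0.508, -1.815, -0.104]
28 [0.03, -0.703, -2.407, -0.139]
30 [0.031, -0.918, -2.991, -0.174]
32 [0.032, -1.154, -3.568, -0.208]
36 [0.034, -1.686, -4.694, -0.278]
```

Posts are still aboard (4.8 N), so I'll keep tipping.

```bash
python3 -m handwheel '[[[0,-0.1,-0.3,-0.017,0,0],[0,-0.2,-0.6,-0.034,0,0],[0,-0.25,-0.9,-0.052,0,0],[0,-0.3,-1.2,-0.069,0,0],[0,-0.4,-1.5,-0.087,0,0],[0,-0.5,-1.8,-0.104,0,0],[0,-0.6,-2.1,-0.122,0,0],[0,-0.7,-2.4,-0.139,0,0],[0,-0.8,-2.7,-0.157,0,0],[0,-0.9,-3,-0.174,0,0],[0,-0.9,-3,-0.174,0,0],[0,-0.9,-3,-0.174,0,0]]]'
python3 -m handwheel '[[[0,0,0,0,0,0],[0,0,0,0,0,0],[0,0,0,0,0,0],[0,0,0,0,0,0],[0,0,0,0,0,0],[0,0,0,0,0,0],[0,0,0,0,0,0],[0,0,0,0,0,0]]]'
```

```text
time: 45.9
tcp_pos: [684.2, 2.7, 224.3]
ee_rot: [0.178, 0.668, 0.698, 0.188]
contact_force: [0.7, 0.2, -1.6]
grip_width: 14.4
grasp_force: 88.5
time: 46.7
tcp_pos: [684.1, 2.8, 223.9]
ee_rot: [0.178, 0.668, 0.698, 0.188]
contact_force: [-0.0, 0.4, -1.9]
grip_width: 14.5
grasp_force: 88.5
```

The force is down to tray weight, so the posts are off. I'll rise, level and carry back.

```bash
python3 -m handwheel '[[[0,0.5,-0.9,0,0,0],[0,1.5,-2.6,0,0,0],[0,2.5,-4.3,0,0,0],[0,3.5,-6.1,0,0,0],[0,4.5,-7.8,0,0,0],[0,4.5,-7.8,0.1,0,0],[0,4.5,-7.8,0.2,0,0],[0,4.5,-7.8,0.3,0,0],[0,4.5,-7.8,0.4,0,0],[0,4.5,-7.8,0.5,0,0],[0,4.5,-7.8,0.52,0,0],[0,4.5,-7.8,0.52,0,0]]]'
python3 - <<'E'
from h import *
print(rel2((465,349,250),rot(0.7,0)))
E
```

```text
time: 47.9
tcp_pos: [684.7, 2.5, 313.8]
ee_rot: [0.001, 0.691, 0.723, 0.002]
contact_force: [0.9, -0.0, -2.4]
grip_width: 14.4
grasp_force: 88.5
[35.583, -20.423, 6.381, 0.004, -0.003, 0.033]
```

```bash
python3 -m handwheel '[[[1,-0.6,0,0,0,0],[3,-1.7,0,0,0,0],[6,-3.4,0,0,0,0],[9.5,-5.4,0.5,0,0,0],[13,-7.4,1,0,0,0.005],[17,-9.7,2,0,0,0.01],[21,-12,3,0,0,0.015],[25,-14.3,4,0,0,0.02],[29,-16.6,5,0,0,0.025],[32,-18.4,6,0,0,0.03],[34.5,-19.8,6.4,0,0,0.033],[35.6,-20.4,6.4,0,0,0.033]]]'
python3 -m handwheel '[[[0,0,0,0,0,0],[0,0,0,0,0,0]]]'
python3 - <<'E'
from h import *
print(rel2((465,349,60),rot(0.7,0)))
a=viewer.get_image("scene")[170:410,240:560]; b=viewer.get_image("top")[90:330,110:430]
cv2.imwrite("pics/a10.png",cv2.resize(np.hstack([a,b]),None,fx=1.25,fy=1.25))
E
```

```text
time: 49.1
tcp_pos: [462.8, 350.9, 250.5]
ee_rot: [0.0, 0.702, 0.712, 0.003]
contact_force: [1.1, -1.1, -1.8]
grip_width: 14.4
grasp_force: 88.5
time: 49.3
tcp_pos: [465.2, 348.5, 250.7]
ee_rot: [0.001, 0.703, 0.711, 0.003]
contact_force: [-0.5, -0.0, -1.9]
grip_width: 14.7
grasp_force: 88.5
[-0.005, -0.126, 19.071, 0.006, -0.003, -0.001]
```

View pics/a10.png

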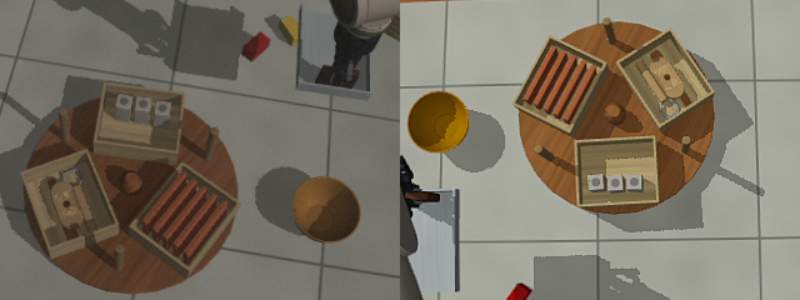

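All three posts stand upright inside bin3, bin2 still holds the tools, and the tray is empty. Now I set the tray down.

```bash
python3 -m handwheel '[[[0,-0.1,2,0,0,0],[0,-0.1,5,0,0,0],[0,-0.1,8.5,0,0,0],[0,-0.1,12,0,0,0],[0,-0.1,15.5,0,0,0],[0,-0.1,18,0,0,0],[0,-0.1,19.5,0,0,0],[0,-0.1,20.4,0,0,0],[0,-0.1,20.8,0,0,0],[0,-0.1,20.8,0,0,0]]]'
python3 -m handwheel '[[[0,0,0.1,0,0,0],[0,0,0.2,0,0,0],[0,0,0.3,0,0,0],[0,0,0.3,0,0,0]]]'
```

```text
time: 50.4
tcp_pos: [464.8, 349.6, 42.3]
ee_rot: [0.0, 0.703, 0.711, 0.003]
contact_force: [0.3, 0.2, -1.8]
grip_width: 14.5
grasp_force: 88.4
time: 50.8
tcp_pos: [464.5, 349.9, 39.3]
ee_rot: [0.0, 0.703, 0.711, 0.003]
contact_force: [1.5, 0.3, -0.2]
grip_width: 14.4
grasp_force: 88.8
```

```bash
python3 -m handwheel '[[[0,0,0.05,0,0,0],[0,0,0.1,0,0,0],[0,0,0.1,0,0,0]]]'
python3 -m handwheel '[[[0,0,0,0,0,0],[0,0,0,0,0,0],[0,0,0,0,0,0],[0,0,0,0,0,0],[0,0,0,0,0,0],[0,0,0,0,0,0]]]' 0.4 20
python3 -m handwheel '[[[0,0,-1,0,0,0],[0,0,-3,0,0,0],[0,0,-6,0,0,0],[0,0,-10,0,0,0],[0,0,-14,0,0,0],[0,0,-18,0,0,0],[0,0,-19,0,0,0],[0,0,-19,0,0,0]]]'
python3 -m handwheel '[[[-1,-1,-1,0,0,0],[-2,-3,-1,0,0,0],[-3,-6,-1,0,0,0],[-4,-9,-1,0,0,0],[-5,-12,-1,0,0,0],[-5,-13,-1,0,0,0],[-5,-13,-1,0,0,0],[-5,-13,-1,0,0,0]]]'
python3 - <<'E'
from h import *
a=viewer.get_image("scene")[60:420,120:600]
cv2.imwrite("pics/a11.png",cv2.resize(a,None,fx=1.6,fy=1.6))
E
```

```text
time: 51.1
tcp_pos: [464.7, 350.0, 38.8]
ee_rot: [0.001, 0.703, 0.711, 0.003]
contact_force: [-0.5, -1.2, 6.0]
grip_width: 14.4
grasp_force: 89.8
time: 51.7
tcp_pos: [464.3, 349.8, 38.0]
ee_rot: [0.0, 0.703, 0.711, 0.002]
contact_force: [1.0, 0.1, -0.9]
grip_width: 59.7
grasp_force: 0.0
time: 52.5
tcp_pos: [464.0, 349.5, 229.9]
ee_rot: [0.001, 0.703, 0.711, 0.004]
contact_force: [-0.7, 1.3, -0.1]
grip_width: 59.6
grasp_force: 0.0
time: 53.3
tcp_pos: [334.8, 297.9, 236.9]
ee_rot: [0.0, 0.703, 0.711, 0.002]
contact_force: [1.0, -0.3, -0.0]
grip_width: 59.8
grasp_force: 0.0
```

View pics/a11.png

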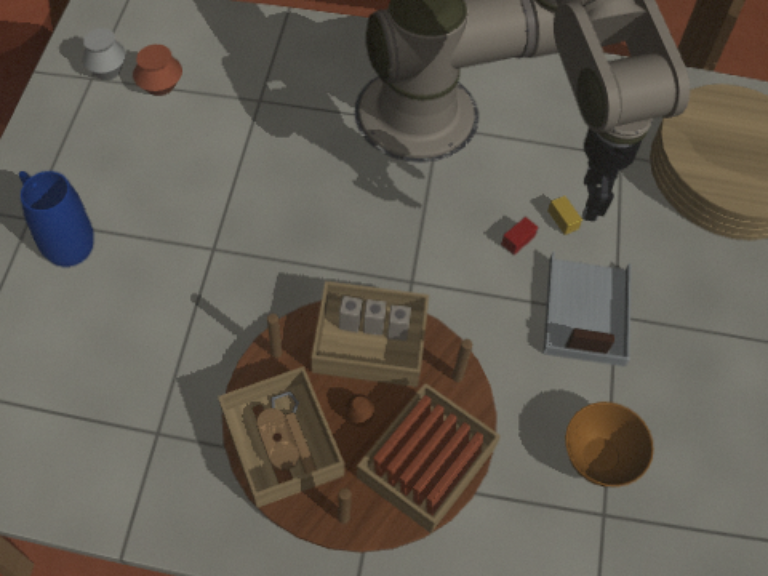

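Posts are in bin3 at (375,315) and tools in bin2 at (275,440). The empty tray sits flat at (588,310). The jug, bowl and decoys are where they were. The front-left handle top at full-image (410.6,274.4) matches its starting place, so the caddy is at its stop.

```bash
python3 -c "
from station import finish_job
print(finish_job())"
```

```text
the job is handed in; nothing more can be done
None
```

The job is handed in: the three tools present (loop tool, knife and rib; no scraper on the bench) are in bin2, the three kiln posts are in bin3, the caddy is at its third stop, and the empty tray is flat on the bench, with the jug, bowl and look-alikes untouched.

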